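# Feel the drill template home over the jig's two pins

### The arm

A 7-joint arm with a two-finger parallel gripper is mounted at the origin on the work surface. World frame = base frame: x ahead of the robot, y to its left, z up, the work surface at z = 0. Lengths are in mm, angles in rad, forces in N, time in s.
With the tool pointing down it reaches from about 400 to 875 mm from the base axis. Payload 4.4 kg.
Tool frame: the origin (TCP) lies on the centre line of the jaws, within the pads' length; the fingertips stand 19 mm ahead of it and the grasp point (between the pads) is the TCP; z points along the fingers, y is the line along which they close (so a half turn about z gives the same grasp; the last joint's range is limited). The gripper opens to 85 mm and grips with 20 to 120 N. Pads are 22 mm wide; open, the fingers measure 114 mm over their backs; the gripper's body (76 mm by 85 mm) begins 54 mm behind the grasp point. The pads swing forward as they close: fully open they stand 13 mm farther back than shut.
Start: joints at [-1.186, 0.628, 0.038, 1.517, -0.027, 0.996, -0.02], TCP at [283.176, 585.089, 250.313] pointing down, gripper open.
Joint ranges: [-3.06, 3.06], [-0.37, 2.12], [-1.25, 1.32], [0.18, 2.47], [-1.1, 4.24], [0.23, 1.98], [-2.94, 2.94]. Speed limits (rad/s): [2.57, 2.57, 3.14, 3.14, 3.14, 3.14, 3.14].

### API

Orientations are given as [roll, pitch, yaw] about the fixed x, y, z axes, in that order (R = Rz(yaw) Ry(pitch) Rx(roll)).
In Python, from cell import ctrl, viewer, silhouettes gives the robot as it stands.
- The arm moves only by the shell command python3 -m creep 'ROWS'. ROWS is JSON, a list of rows, each an object with "jaw": the gripper command: -1 is shut, 1 is fully open, values between are in proportion; "xyz": the shift along the tool's x, y, z in mm, a list of three; "angular": the turn, a rotation vector about the tool's x, y, z in rad, a list of three. In form: [{"jaw": jaw, "xyz": [tx, ty, tz], "angular": [rx, ry, rz]}, ...]. A call has 1 to 12 rows; each row is the pose to reach, as a shift and turn from the pose commanded when the call began, along the tool's axes at that moment; what a row does not reach only later rows make up. A row lasts 1/8 s, in which the tool goes at most 62.5 mm and 10.7 degrees, less where a joint would pass 70% of its speed; a pose out of reach is approached as far as the arm can. A call with a gripper value outside its range is refused whole. The fingers move at their own pace and stop on an object; the grip force is fixed at half the most. Time passes only in rows, so rows that repeat a pose let the fingers close. It gives the time, the measured TCP pose, the force, the opening and the grip force at its end, in the units of the state.
- ctrl.read_state(): the state, without advancing time (a new reading comes with each control period).
- viewer.get_image(name): name is "scene" or "top"; returns (picture, depth): 420x560x3 uint8, red, green, blue; 420x560 float32, mm along the optical axis (not along the pixel's ray), 0 where there is no reading.
- viewer.camera_model(name): a dict with "fx", "fy", "cx", "cy" (pixels), "T" (4x4, takes a point from camera to world coordinates). Camera axes: x right, y down, z forward; pixel columns grow to the right and rows downward; lengths in mm; the calibration is good to about 2 mm. A picture is of the moment at which its call begins. camera_model takes no time and is no camera call.
- ctrl.finish_job(): hands the job in; it is judged then, once.
Trained networks look in the newest picture that a camera, given by its name, has taken for a name from the list of things; names that differ only in an ending like _2 or _b are one class to them, and where a whole thing is asked for, a point or a joint stands for the part that bears it (a point fixed in the world has none). Each returns a list of dicts, best first, with "score" (0 to 1); they miss things now and then, are a little off and sometimes report something else, mostly with a low value. They report only what shows in the picture. A call takes as long as a camera call. They do not tell look-alikes from the thing itself.
- silhouettes(camera, target): "pixels" (420x560 bool, what is visible of it) and "xy" ([column, row] in pixels, amid what is visible of it).
The state is a dict: "clock": time; "qpos": joint angles; "qd": joint speeds; "tau": joint torques, N m; "eef_pos": TCP position; "tool_rot": TCP orientation; "force": force on the tool from outside, world axes, zero at the start; "torque": the same for the moment, N m; "width": finger opening in mm; "gripper_force": force on a finger pad.
Only numpy, scipy, OpenCV 4.12 (cv2) and the standard library are available. Lean on these libraries where they do the work, as an engineer would, in place of code of your own. Each camera call takes 0.05 s, during which the arm holds its last target. There are 200 camera calls.

### The job

Pick up the aluminium drill template by its wooden handle, carry it to the cork-topped drilling jig and, keeping hold of it, slide it lightly over the tops of the two brass pins until its two slots drop over them and the plate lies fully down, flat on the jig; then let go. Be gentle: the jig must never be pushed with more than 30 N, and the template must not be dropped. Leave the hand plane, the glue bottle and the chisel where they are.

Things in the scene. Friction and masses are not known exactly. Their poses are not given: they have to be found in the camera images.
- template: Loose drill template: aluminium plate 70 (own x) by 120 (own y) by 8 mm, with an upright wooden handle at its centre. 0.2 to 0.4 kg. Origin: centre of the underside, z up. Two rectangular through slots centred at x = 0, y = -32 and +32 mm, each 10 mm (x) by 16 mm (y). Brass bushes are decoration. A half turn changes nothing. Starts flat on the bench, left or right of the middle.
- handle (a point): Top centre of the template's dark wooden handle, 53 mm above the plate's underside. The handle is a bar 18 mm thick along the template's x, 36 mm long along its y, 45 mm tall above the plate's upper face.
- jig: Cork-topped plywood drilling jig fixed to the bench: block 160 (own x) by 150 (own y, 171 mm over its aluminium side strips) by 30 mm high. Origin: centre of its underside, z up. The slots fit over its pins when template and jig axes are parallel, either way round. The underside of the plate is 42 mm above this origin while it rides on the pin tips, and 30 mm above it when fully home.
- jig_top (a point): Centre of the jig's top, 30 mm up: a springy cork pad 150 x 140 mm that gives 1 mm per 8 N. Two round brass pins, 8 mm diameter, tips barely bevelled, stand 12 mm proud (equally springy, at most 3 mm) at the jig's y = -32 and +32 mm. Their carriage is clamped at an unknown setting on tracks along the jig's x: both pins at the same x, anywhere from -15 to +15 mm of this point; not measured: see or feel for them.
- plane: Bystander: wooden hand plane, 240 mm long (own y), 65 mm wide (own x), about 125 mm high at its horn; origin at the centre of its underside. Stands beyond the work.
- glue: Bystander: white glue bottle with red cap, 52 mm diameter, 130 mm tall; origin at the centre of its underside.
- chisel: Bystander: chisel lying flat along its own x, 215 mm long, 26 mm wide, 22 mm high; wooden handle towards -x, steel blade towards +x; origin on the underside near the ferrule.
Things that resemble listed ones, but are neither listed nor needed, are in the scene too. What is shaped like the template but blue or green is not meant. There is more than one size of the jig; the job needs the larger.

How it is judged (in metres and radians):
On the way, in this order (a step that is already met when the one before it is completed fails the run):
1. the template is lifted clear of the bench, held by the gripper (height (world z) of template above 0.035 m and contact force between the fingers and template above 1 N), for 0.2 s.
2. the template lies fully down over both pins on the jig while still held (z of template in the frame of jig between 0.0255 and 0.0325 m and x of template in the frame of jig between -0.0185 and 0.0185 m and y of template in the frame of jig between -0.009 and 0.009 m and angle between template's own z axis and vertical below 0.05 rad and contact force between the fingers and template above 1 N), for 0.1 s.
At the end, for the whole second after the job is handed in: The template lies fully down on the jig's top face (its underside 25.5 to 32.5 mm above the jig's origin, tilted less than 0.05 rad), over the pins: its centre within 18.5 mm of the jig's centre along the jig's x and 9 mm along its y; it is at rest and released (z of template in the frame of jig between 0.0255 and 0.0325 m and x of template in the frame of jig between -0.0185 and 0.0185 m and y of template in the frame of jig between -0.009 and 0.009 m and angle between template's own z axis and vertical below 0.05 rad and linear speed of template below 0.01 m/s and contact force between the fingers and template below 0.1 N); the robot touches nothing.
It fails at once if the jig (with its pins) is pushed with more than 30 N (contact force between jig and anything else above 30 N).
It fails at once if the hand plane is moved more than 15 mm (distance of plane from where it was at the start of the episode above 0.015 m).
It fails at once if the glue bottle is moved more than 15 mm (distance of glue from where it was at the start of the episode above 0.015 m).
It fails at once if the chisel is moved more than 15 mm (distance of chisel from where it was at the start of the episode above 0.015 m).
It also fails if it takes over 67 s, if anything falls off the work surface, if the arm or the gripper's body presses on something with over 40 N, if the wrist force passes 120 N, or if a joint passes its speed limit or range.

## Working session

There is one attempt and no reset: what is moved stays moved. The work goes in short steps, Python scripts to look and compute and a shell command to move; the robot and the scene stay as the last step left them, time stands still between calls to the robot, and variables do not carry over. Pictures are saved under pics/ and viewed, at most 10 in all, crops included, and the job is handed in when it is done.

```bash
mkdir -p pics; ls; cat > h.py <<'E'
import numpy as np, cv2
from cell import ctrl, viewer, silhouettes
def cloud(name):
    im,d=viewer.get_image(name); m=viewer.camera_model(name)
    v,u=np.mgrid[:420,:560]
    P=np.stack([(u-m['cx'])*d/m['fx'],(v-m['cy'])*d/m['fy'],d,np.ones_like(d)],-1)@np.array(m['T']).T
    P=P[...,:3].copy(); P[d==0]=np.nan
    return im,P
def save(im,fn): cv2.imwrite('pics/'+fn,im[...,::-1])
E
python3 - <<'E'
from h import *
s=ctrl.read_state(); print({k:np.round(v,3) for k,v in s.items()})
for c in ('scene','top'):
    im,P=cloud(c); save(im,c+'0.png'); np.savez(c+'0.npz',im=im,P=P)
    for t in ('template','jig','handle'):
        for r in silhouettes(c,t)[:4]:
            q=P[r['pixels']]; q=q[~np.isnan(q[:,0])]
            print(c,t,round(r['score'],2),np.round(r['xy']),r['pixels'].sum(),np.round(np.median(q,0)),np.round(np.percentile(q,98,axis=0)))
E
```

```text
pics
{'clock': np.float64(0.0), 'qpos': array([-1.186,  0.629,  0.038,  1.518, -0.027,  0.996, -0.02 ]), 'qd': array([-0.   ,  0.   ,  0.001,  0.001, -0.001,  0.001, -0.002]), 'tau': array([-1.0000e-03, -5.6342e+01,  1.2260e+00, -1.9345e+01,  1.1000e-02,
        1.1000e-02, -0.0000e+00]), 'eef_pos': array([282.905, 584.536, 249.402]), 'tool_rot': array([-3.14 ,  0.   ,  2.691]), 'force': array([ 0.171, -0.11 ,  0.644]), 'torque': array([-0.013,  0.033,  0.026]), 'gripper_force': np.float64(0.0), 'width': np.float64(85.516)}
scene template 0.76 [159. 206.] 1034 [ 676. -206.    6.] [ 735. -171.   52.]
scene template 0.71 [242. 160.] 702 [ 384. -204.    6.] [ 432. -176.   50.]
scene template 0.71 [196. 271.] 4972 [800.  65.  50.] [818. 154. 110.]
scene template 0.63 [208. 184.] 880 [ 529. -180.    6.] [ 566. -132.   52.]
scene jig 0.93 [395. 343.] 4086 [692. 418.  19.] [748. 479.  22.]
scene jig 0.87 [320. 257.] 5059 [607. 213.  28.] [681. 300.  31.]
scene handle 0.85 [209. 182.] 822 [ 529. -181.    6.] [ 562. -134.   51.]
scene handle 0.78 [156. 204.] 931 [ 676. -206.    6.] [ 732. -174.   51.]
scene handle 0.7 [241. 158.] 703 [ 384. -204.    6.] [ 432. -175.   50.]
top template 0.85 [385. 164.] 1052 [ 666. -210.    9.] [ 727. -177.   55.]
top template 0.83 [379. 219.] 1133 [ 516. -189.    9.] [ 558. -132.   55.]
top template 0.64 [391. 275.] 1233 [ 368. -209.    9.] [ 427. -178.   55.]
top jig 0.96 [234. 199.] 3660 [577. 200.  30.] [665. 292.  37.]
top jig 0.85 [163. 166.] 1693 [676. 409.  21.] [741. 473.  27.]
top handle 0.86 [378. 222.] 1098 [ 516. -188.    9.] [ 555. -132.   55.]
top handle 0.77 [391. 275.] 1248 [ 368. -209.    9.] [ 426. -177.   55.]
top handle 0.76 [383. 167.] 1065 [ 665. -209.    9.] [ 726. -176.   55.]
```

View pics/scene0.png

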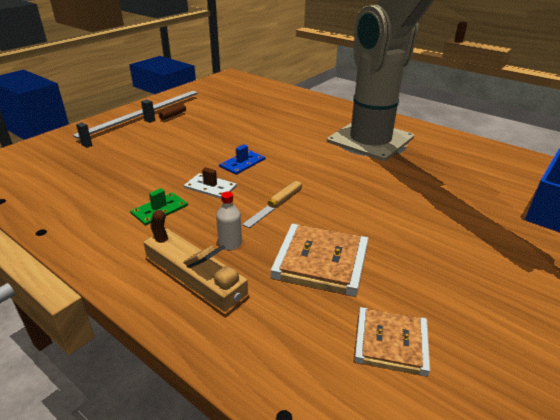

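View pics/top0.png

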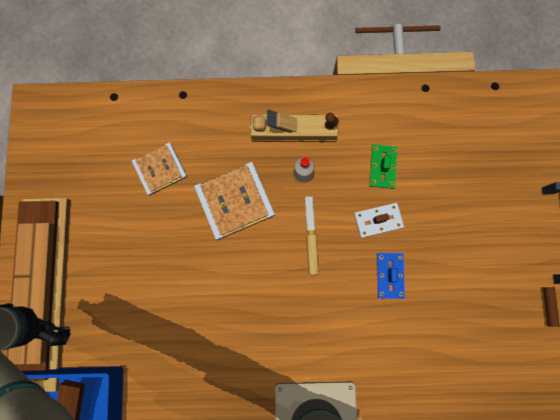

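```bash
cat > m.py <<'E'
from h import *
def rect(q):
    (c,s,a)=cv2.minAreaRect(q[:,:2].astype(np.float32)); b=cv2.boxPoints((c,s,a))
    e=[b[1]-b[0],b[2]-b[1]]; l=max(e,key=np.linalg.norm); ang=np.arctan2(l[1],l[0])
    return np.round(c,1),np.round(s,1),'long-axis yaw %.3f'%((ang+np.pi/2)%np.pi-np.pi/2)
def biggest(m):
    n,l,st,_=cv2.connectedComponentsWithStats(m.astype(np.uint8)); 
    return l==1+np.argmax(st[1:,4])
def box(P,x0,x1,y0,y1,z0,z1):
    with np.errstate(invalid='ignore'):
        return (P[...,0]>x0)&(P[...,0]<x1)&(P[...,1]>y0)&(P[...,1]<y1)&(P[...,2]>z0)&(P[...,2]<z1)
E
python3 - <<'E'
from m import *
for c in ('scene','top'):
    z=np.load(c+'0.npz'); im,P=z['im'],z['P']; 
    b=box(P,420,460,0,30,-20,20); print(c,'table z',np.round(np.median(P[b][:,2]),1))
    m=biggest(box(P,450,600,-270,-110,4.5,70)); print(c,'plate',rect(P[m]))
    h=biggest(box(P,450,600,-270,-110,46,70)); print(c,'handle',rect(P[h]),np.round(np.median(P[h],0),1))
    j=biggest(box(P,480,720,90,320,22,50)); print(c,'jig',rect(P[j]),np.round(np.median(P[j][:,2]),1))
    k=box(P,480,720,90,320,35.5,50); n,l,st,ce=cv2.connectedComponentsWithStats(k.astype(np.uint8))
    for i in range(1,n):
        q=P[l==i]; print('  pin?',np.round(ce[i]),st[i,4],np.round(q.mean(0),1),np.round(q[:,2].max(),1))
def crop(c,u,v,w,h,f): 
    im=np.load(c+'0.npz')['im']; return cv2.resize(im[v:v+h,u:u+w],None,fx=f,fy=f,interpolation=cv2.INTER_CUBIC)
A=crop('top',190,155,90,90,4); B=crop('top',340,140,90,90,4); C=crop('scene',180,155,60,45,4);D=crop('scene',268,222,105,72,4)[:240]
o=np.zeros((600,720,3),np.uint8);o[:360,:360]=A;o[:360,360:]=B;o[360:540,:240]=C;o[360:600,260:680]=D[:240]
save(o,'crops.png')
E
```

```text
scene table z -0.4
scene plate (array([ 522.1, -189.9]), array([ 72.9, 121.5]), 'long-axis yaw -1.363')
scene handle (array([ 523.4, -190.3]), array([18.5, 35.7]), 'long-axis yaw -1.349') [ 525.1 -186.5   49.8]
scene jig (array([583.1, 202.3]), array([163.3, 171.2]), 'long-axis yaw -1.189') 28.3
  pin? [306. 245.] 14 [596.3 173.8  38.6] 41.8
  pin? [337. 250.] 12 [573.3 233.2  39.7] 42.4
top table z 1.3
top plate (array([ 521.3, -188.3]), array([ 80.2, 128.7]), 'long-axis yaw -1.351')
top handle (array([ 518.8, -190.9]), array([17.8, 36.5]), 'long-axis yaw -1.384') [ 518.2 -189.8   53.3]
top jig (array([581.1, 202.2]), array([161.6, 171.2]), 'long-axis yaw -1.190') 30.6
  pin? [243. 167.] 1 [669.  176.4  36.6] 36.6
  pin? [238. 172.] 2 [656.9 188.9  35.7] 35.9
  pin? [242. 170.] 1 [660.7 179.3  36.6] 36.6
  pin? [229. 173.] 1 [653.5 214.9  35.6] 35.6
  pin? [243. 172.] 1 [654.9 176.6  37.1] 37.1
  pin? [231. 174.] 1 [650.2 209.3  36.7] 36.7
  pin? [240. 174.] 1 [649.7 184.9  36.3] 36.3
  pin? [244. 175.] 1 [646.7 174.   35.9] 35.9
  pin? [251. 177.] 1 [640.5 155.   36.3] 36.3
  pin? 
[... 4306 characters left out ...]
36.7] 36.7
  pin? [216. 220.] 1 [524.7 250.3  37.9] 37.9
  pin? [238. 220.] 1 [523.5 191.6  36.1] 36.1
  pin? [242. 220.] 1 [523.  180.8  37.2] 37.2
  pin? [217. 223.] 1 [516.7 247.7  37. ] 37.0
  pin? [221. 222.] 1 [519.  236.9  38.2] 38.2
  pin? [225. 222.] 1 [518.9 226.4  36.7] 36.7
  pin? [230. 222.] 1 [518.5 212.9  37.1] 37.1
  pin? [244. 223.] 1 [515.  175.7  35.5] 35.5
  pin? [220. 224.] 1 [514.  239.9  35.6] 35.6
  pin? [239. 224.] 1 [512.5 188.9  37. ] 37.0
  pin? [224. 226.] 1 [508.3 229.1  36.3] 36.3
  pin? [231. 227.] 1 [505.  210.4  37. ] 37.0
  pin? [222. 229.] 1 [500.4 234.5  36.1] 36.1
  pin? [227. 228.] 1 [502.7 221.1  36.4] 36.4
  pin? [224. 232.] 2 [493.4 227.8  36.9] 37.7
```

View pics/crops.png

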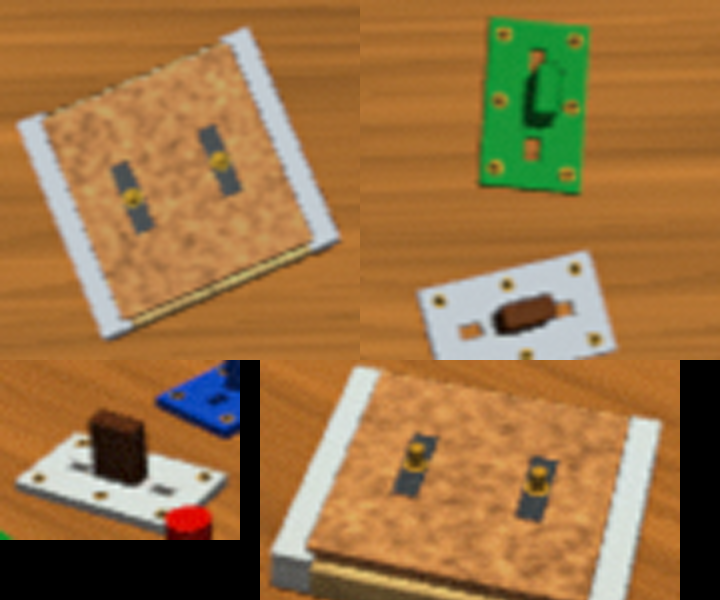

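The thing meant is the silver plate with the dark brown handle, at top (379,219) and scene (210,184). The green (385,165) and blue (391,275) ones are look-alikes. The jig is the larger block at top (234,200), not the one at (163,166). The pins stand near the middle of their tracks, at crop (132,196) and (220,160). Sizes match the description, so I'll move above the handle.

```bash
cat > go.py <<'E'
import sys; from h import *
from scipy.spatial.transform import Rotation as R
def rel(x,y,z,yaw):
    s=ctrl.read_state(); A=R.from_euler('xyz',s['tool_rot']); B=R.from_euler('xyz',[np.pi,0,yaw])
    print('t',round(float(s['clock']),2),'pos',np.round(s['eef_pos'],1),'rot',np.round(s['tool_rot'],3),'F',np.round(s['force'],1),'w',round(float(s['width']),1),'g',round(float(s['gripper_force']),1))
    print('shift',np.round(A.inv().apply(np.array([x,y,z])-s['eef_pos']),1),'turn',np.round((A.inv()*B).as_rotvec(),3))
if __name__=='__main__': rel(*map(float,sys.argv[1:]))
E
python3 go.py 521.4 -189.8 150 1.785
```

```text
t 0.4 pos [283.1 585.  250.2] rot [-3.141 -0.     2.691] F [ 0.3  0.2 -0.3] w 85.6 g 0.0
shift [-552.  -593.6  100.3] turn [-0.     0.     0.906]
```

```bash
python3 -m creep '[{"jaw":1,"xyz":[-40,-42,0],"angular":[0,0,0.1]},{"jaw":1,"xyz":[-80,-85,0],"angular":[0,0,0.2]},{"jaw":1,"xyz":[-120,-128,0],"angular":[0,0,0.3]},{"jaw":1,"xyz":[-160,-171,0],"angular":[0,0,0.4]},{"jaw":1,"xyz":[-200,-214,0],"angular":[0,0,0.5]},{"jaw":1,"xyz":[-240,-257,0],"angular":[0,0,0.6]},{"jaw":1,"xyz":[-280,-300,0],"angular":[0,0,0.7]},{"jaw":1,"xyz":[-320,-343,0],"angular":[0,0,0.8]},{"jaw":1,"xyz":[-360,-386,0],"angular":[0,0,0.9]},{"jaw":1,"xyz":[-400,-429,0],"angular":[0,0,0.906]},{"jaw":1,"xyz":[-440,-472,0],"angular":[0,0,0.906]},{"jaw":1,"xyz":[-480,-515,0],"angular":[0,0,0.906]}]'; python3 go.py 521.4 -189.8 120 1.785
```

```text
clock: 1.9
eef_pos: [491.5, -89.3, 250.6]
tool_rot: [3.141, -0.0, 1.785]
force: [0.9, 0.7, 0.2]
width: 85.5
gripper_force: 0.0
t 1.9 pos [491.5 -89.3 250.6] rot [ 3.141 -0.     1.785] F [0.9 0.7 0.2] w 85.5 g 0.0
shift [-104.6    7.7  130.6] turn [ 0.001 -0.     0.   ]
```

```bash
python3 -m creep '[{"jaw":1,"xyz":[-55,4,0],"angular":[0,0,0]},{"jaw":1,"xyz":[-104.6,7.7,0],"angular":[0,0,0]},{"jaw":1,"xyz":[-104.6,7.7,50],"angular":[0,0,0]},{"jaw":1,"xyz":[-104.6,7.7,100],"angular":[0,0,0]},{"jaw":1,"xyz":[-104.6,7.7,130],"angular":[0,0,0]},{"jaw":1,"xyz":[-104.6,7.7,130],"angular":[0,0,0]},{"jaw":1,"xyz":[-104.6,7.7,130],"angular":[0,0,0]}]'
python3 - <<'E'
from m import *
im,P=cloud('top'); save(im,'t1.png'); im2,P2=cloud('scene'); save(im2,'s1.png')
h=box(P2,450,600,-270,-110,46,62); print(h.sum(),rect(P2[h]))
o=np.hstack([cv2.resize(im[170:270,330:430],(400,400)),cv2.resize(im2[100:220,140:260],(400,400))]); save(o,'near1.png')
E
python3 go.py 521.4 -189.8 35 1.785
```

```text
clock: 2.78
eef_pos: [521.4, -188.6, 121.4]
tool_rot: [3.14, 0.001, 1.785]
force: [0.2, -0.3, 0.2]
width: 85.7
gripper_force: 0.0
59 (array([ 521.5, -188.9]), array([19.2, 33.9]), 'long-axis yaw -1.405')
t 2.88 pos [ 521.7 -188.6  122. ] rot [3.139e+00 2.000e-03 1.785e+00] F [ 0.6 -0.1 -0.5] w 85.6 g 0.0
shift [-1.  -0.8 87. ] turn [ 0.003  0.002 -0.   ]
```

View pics/near1.png

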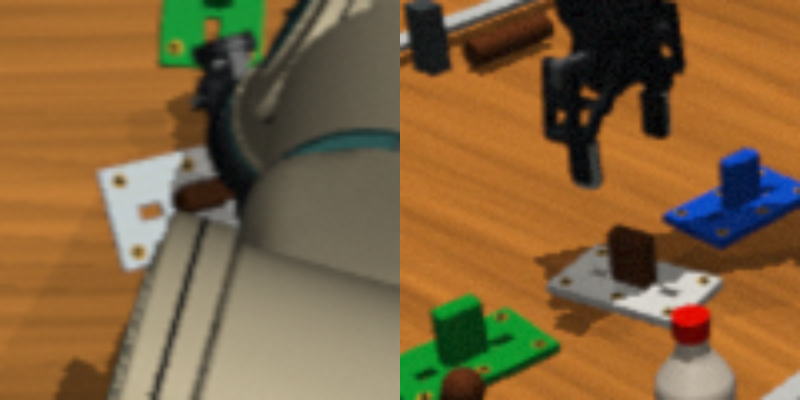

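The gripper hangs over the silver template, with the dark handle (scene crop 633,255) between the open fingers. I'll descend and close.

```bash
python3 -m creep '[{"jaw":1,"xyz":[-1,-0.5,40],"angular":[0,0,0]},{"jaw":1,"xyz":[-1,-0.5,70],"angular":[0,0,0]},{"jaw":1,"xyz":[-1,-0.5,85],"angular":[0,0,0]},{"jaw":1,"xyz":[-1,-0.5,85],"angular":[0,0,0]},{"jaw":-1,"xyz":[-1,-0.5,85],"angular":[0,0,0]},{"jaw":-1,"xyz":[-1,-0.5,85],"angular":[0,0,0]},{"jaw":-1,"xyz":[-1,-0.5,85],"angular":[0,0,0]},{"jaw":-1,"xyz":[-1,-0.5,85],"angular":[0,0,0]},{"jaw":-1,"xyz":[-1,-0.5,85],"angular":[0,0,0]},{"jaw":-1,"xyz":[-1,-0.5,85],"angular":[0,0,0]},{"jaw":-1,"xyz":[-1,-0.5,85],"angular":[0,0,0]},{"jaw":-1,"xyz":[-1,-0.5,85],"angular":[0,0,0]}]'; python3 go.py 521.4 -189.8 200 1.785
```

```text
clock: 4.38
eef_pos: [520.4, -189.4, 35.8]
tool_rot: [3.141, 0.0, 1.785]
force: [-0.9, -0.3, 5.7]
width: 17.1
gripper_force: 59.9
t 4.38 pos [ 520.4 -189.4   35.8] rot [3.141 0.    1.785] F [-0.9 -0.3  5.7] w 17.1 g 59.9
shift [  -0.6    0.9 -164.2] turn [ 0.  0. -0.]
```

```bash
python3 -m creep '[{"jaw":-1,"xyz":[0,0,-15],"angular":[0,0,0]},{"jaw":-1,"xyz":[0,0,-45],"angular":[0,0,0]},{"jaw":-1,"xyz":[0,0,-90],"angular":[0,0,0]},{"jaw":-1,"xyz":[0,0,-130],"angular":[0,0,0]},{"jaw":-1,"xyz":[0,0,-160],"angular":[0,0,0]},{"jaw":-1,"xyz":[0,0,-165],"angular":[0,0,0]},{"jaw":-1,"xyz":[0,0,-165],"angular":[0,0,0]}]'; python3 go.py 582 202 200 1.951
```

```text
clock: 5.25
eef_pos: [519.7, -188.8, 199.7]
tool_rot: [-3.141, -0.001, 1.785]
force: [-0.8, -0.4, -4.5]
width: 17.0
gripper_force: 59.2
t 5.25 pos [ 519.7 -188.8  199.7] rot [-3.141e+00 -1.000e-03  1.785e+00] F [-0.8 -0.4 -4.5] w 17.0 g 59.2
shift [ 3.686e+02  1.439e+02 -1.000e-01] turn [-0.001 -0.001 -0.166]
```

```bash
python3 -m creep '[{"jaw":-1,"xyz":[30,12,0],"angular":[0,0,-0.02]},{"jaw":-1,"xyz":[75,29,0],"angular":[0,0,-0.04]},{"jaw":-1,"xyz":[125,49,0],"angular":[0,0,-0.06]},{"jaw":-1,"xyz":[175,68,0],"angular":[0,0,-0.08]},{"jaw":-1,"xyz":[225,88,0],"angular":[0,0,-0.1]},{"jaw":-1,"xyz":[275,107,0],"angular":[0,0,-0.12]},{"jaw":-1,"xyz":[320,125,0],"angular":[0,0,-0.14]},{"jaw":-1,"xyz":[350,137,0],"angular":[0,0,-0.16]},{"jaw":-1,"xyz":[368.6,144,0],"angular":[0,0,-0.166]},{"jaw":-1,"xyz":[368.6,144,0],"angular":[0,0,-0.166]},{"jaw":-1,"xyz":[368.6,144,0],"angular":[0,0,-0.166]}]'
python3 - <<'E'
from m import *
for c in ('scene','top'):
    im,P=cloud(c); save(im,c+'2.png')
    m=box(P,480,700,90,320,158,176)
    print(c,m.sum(),rect(P[biggest(m)]) if m.sum()>20 else '', np.round(np.nanmedian(P[m],0),1))
    if c=='scene': save(cv2.resize(im[120:300,220:460],(720,540),interpolation=cv2.INTER_CUBIC),'near2.png')
E
python3 go.py 582 202 100 1.951
```

```text
clock: 6.62
eef_pos: [582.5, 198.9, 199.8]
tool_rot: [-3.14, 0.002, 1.948]
force: [0.4, -0.7, -2.9]
width: 17.4
gripper_force: 59.0
scene 1330 (array([584.8, 197.9]), array([ 73.8, 120.3]), 'long-axis yaw -1.198') [594.6 208.6 170.4]
top 384 (array([594.4, 164.9]), array([70.2, 50. ]), 'long-axis yaw 0.377') [588.  159.2 173.3]
t 6.72 pos [582.8 199.  200.3] rot [-3.141e+00  1.000e-03  1.948e+00] F [ 0.4  0.1 -3.9] w 17.0 g 59.0
shift [  3.2   0.4 100.3] turn [-0.001  0.001 -0.003]
```

View pics/near2.png

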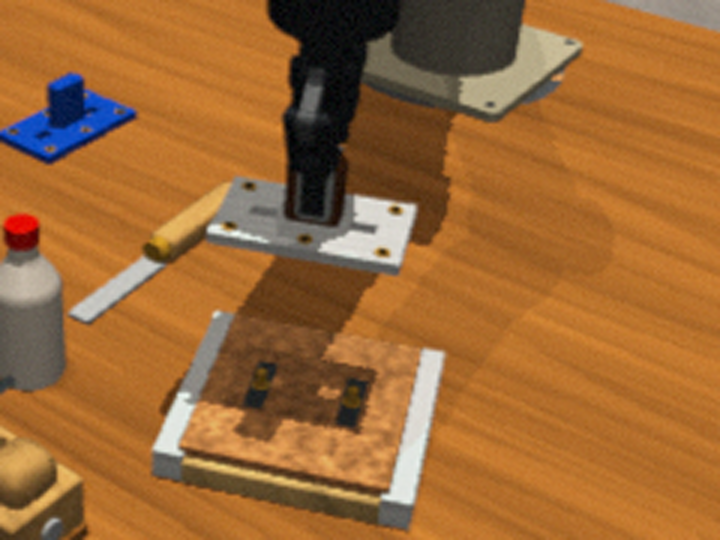

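The template hangs level in the grip above the jig (crop 310,222), with both pins visible at (262,380) and (352,398). I'll lower it to just above the pin tips, 5 mm to one side, then slide.

```bash
python3 -m creep '[{"jaw":-1,"xyz":[3.7,-5,20],"angular":[0,0,-0.003]},{"jaw":-1,"xyz":[3.7,-5,60],"angular":[0,0,-0.003]},{"jaw":-1,"xyz":[3.7,-5,95],"angular":[0,0,-0.003]},{"jaw":-1,"xyz":[3.7,-5,112],"angular":[0,0,-0.003]},{"jaw":-1,"xyz":[3.7,-5,117],"angular":[0,0,-0.003]},{"jaw":-1,"xyz":[3.7,-5,117],"angular":[0,0,-0.003]},{"jaw":-1,"xyz":[3.7,-5,117],"angular":[0,0,-0.003]},{"jaw":-1,"xyz":[3.7,-5,117],"angular":[0,0,-0.003]}]'; python3 go.py 576.8 202.0 77 1.951
python3 - <<'E'
from m import *
im,P=cloud('scene'); m=biggest(box(P,480,700,90,320,44,59)); print(rect(P[m]))
save(cv2.resize(im[190:300,250:390],(700,550),interpolation=cv2.INTER_CUBIC),'near3.png')
E
```

```text
clock: 7.72
eef_pos: [577.3, 203.3, 84.3]
tool_rot: [3.14, -0.0, 1.954]
force: [-0.1, -0.3, -3.8]
width: 17.2
gripper_force: 59.0
t 7.72 pos [577.3 203.3  84.3] rot [ 3.14  -0.     1.954] F [-0.1 -0.3 -3.8] w 17.2 g 59.0
shift [-1.1 -1.   7.3] turn [ 0.002 -0.     0.003]
(array([579.4, 202.6]), array([ 73.7, 120.3]), 'long-axis yaw -1.187')
```

View pics/near3.png

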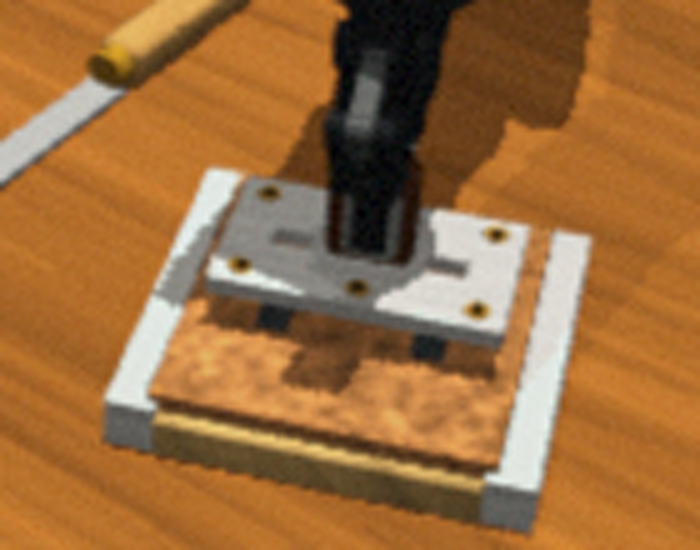

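The template is level above the jig, with the track ends just visible past its near edge. I'll lower it gently to touch.

```bash
python3 -m creep '[{"jaw":-1,"xyz":[-0.5,0,3],"angular":[0,0,0]},{"jaw":-1,"xyz":[-0.5,0,4.5],"angular":[0,0,0]},{"jaw":-1,"xyz":[-0.5,0,5.5],"angular":[0,0,0]},{"jaw":-1,"xyz":[-0.5,0,6],"angular":[0,0,0]},{"jaw":-1,"xyz":[-0.5,0,6],"angular":[0,0,0]}]'; python3 -m creep '[{"jaw":-1,"xyz":[0,0,0.5],"angular":[0,0,0]},{"jaw":-1,"xyz":[0,0,0.5],"angular":[0,0,0]}]';  python3 -m creep '[{"jaw":-1,"xyz":[0,0,0.5],"angular":[0,0,0]},{"jaw":-1,"xyz":[0,0,0.5],"angular":[0,0,0]}]'
```

```text
clock: 8.4
eef_pos: [576.8, 202.6, 77.4]
tool_rot: [-3.141, -0.0, 1.954]
force: [-0.4, 0.1, -0.9]
width: 17.4
gripper_force: 59.4
clock: 8.65
eef_pos: [576.8, 202.6, 77.0]
tool_rot: [-3.141, -0.0, 1.954]
force: [-1.6, 0.0, 0.9]
width: 17.3
gripper_force: 59.8
clock: 8.9
eef_pos: [576.9, 202.6, 76.6]
tool_rot: [-3.142, -0.0, 1.954]
force: [-2.7, -0.7, 4.7]
width: 17.2
gripper_force: 60.2
```

Contact on the pin tips at about z = 77.5, with 8 N now. I'll slide along +tool y in 1 mm steps and watch the force.

```bash
python3 -m creep '[{"jaw":-1,"xyz":[0,0.5,0],"angular":[0,0,0]},{"jaw":-1,"xyz":[0,1,0],"angular":[0,0,0]},{"jaw":-1,"xyz":[0,1,0],"angular":[0,0,0]}]' | grep -E 'eef|force'; python3 -m creep '[{"jaw":-1,"xyz":[0,0.5,0],"angular":[0,0,0]},{"jaw":-1,"xyz":[0,1,0],"angular":[0,0,0]},{"jaw":-1,"xyz":[0,1,0],"angular":[0,0,0]}]'| grep -E 'eef|force'; python3 -m creep '[{"jaw":-1,"xyz":[0,0.5,0],"angular":[0,0,0]},{"jaw":-1,"xyz":[0,1,0],"angular":[0,0,0]},{"jaw":-1,"xyz":[0,1,0],"angular":[0,0,0]}]'| grep -E 'eef|force'
```

```text
eef_pos: [577.0, 202.7, 76.4]
force: [-3.9, -0.3, 5.9]
gripper_force: 60.6
eef_pos: [577.1, 202.7, 76.3]
force: [-5.0, -2.0, 7.0]
gripper_force: 60.7
eef_pos: [577.2, 202.7, 76.1]
force: [-7.0, -2.7, 7.9]
gripper_force: 60.8
```

```bash
python3 -m creep '[{"jaw":-1,"xyz":[0,0,-0.8],"angular":[0,0,0]},{"jaw":-1,"xyz":[0,0,-0.8],"angular":[0,0,0]},{"jaw":-1,"xyz":[0,0,-0.8],"angular":[0,0,0]}]' | grep -E 'eef|force'; python3 -m creep '[{"jaw":-1,"xyz":[0,0,-0.4],"angular":[0,0,0]},{"jaw":-1,"xyz":[0,0,-0.4],"angular":[0,0,0]},{"jaw":-1,"xyz":[0,0,-0.4],"angular":[0,0,0]}]'| grep -E 'eef|force'
```

```text
eef_pos: [577.8, 203.0, 76.6]
force: [-5.8, -2.5, 4.1]
gripper_force: 60.4
eef_pos: [580.3, 204.0, 77.1]
force: [0.5, 0.2, -3.5]
gripper_force: 59.1
```

```bash
python3 -m creep '[{"jaw":-1,"xyz":[0,0,0.5],"angular":[0,0,0]},{"jaw":-1,"xyz":[0,0,1],"angular":[0,0,0]},{"jaw":-1,"xyz":[0,0,1],"angular":[0,0,0]}]' | grep -E 'eef|force'; python3 go.py 582 202 77 1.951
```

```text
eef_pos: [579.9, 203.9, 76.3]
force: [-0.2, 0.1, -4.3]
gripper_force: 59.1
t 11.15 pos [579.9 203.9  76.3] rot [3.141 0.    1.954] F [-0.2  0.1 -4.3] w 17.4 g 59.1
shift [-2.5  1.3 -0.7] turn [0.    0.    0.003]
```

No contact at 76.3, below the riding height, so the slots are over the pins. I'll lower it in steps.

```bash
python3 -m creep '[{"jaw":-1,"xyz":[0,0,0.5],"angular":[0,0,0]},{"jaw":-1,"xyz":[0,0,1],"angular":[0,0,0]},{"jaw":-1,"xyz":[0,0,1.5],"angular":[0,0,0]},{"jaw":-1,"xyz":[0,0,1.5],"angular":[0,0,0]}]' | grep -E 'eef|force'; python3 -m creep '[{"jaw":-1,"xyz":[0,0,0.5],"angular":[0,0,0]},{"jaw":-1,"xyz":[0,0,1],"angular":[0,0,0]},{"jaw":-1,"xyz":[0,0,1],"angular":[0,0,0]}]' | grep -E 'eef|force'
```

```text
eef_pos: [579.8, 203.8, 75.0]
force: [1.0, 0.2, -3.4]
gripper_force: 59.2
eef_pos: [579.8, 203.8, 74.0]
force: [-0.6, -0.2, -4.2]
gripper_force: 59.2
```

Free so far. I'll go on down towards the cork at z ≈ 66.

```bash
python3 -m creep '[{"jaw":-1,"xyz":[0,0,0.7],"angular":[0,0,0]},{"jaw":-1,"xyz":[0,0,1.4],"angular":[0,0,0]},{"jaw":-1,"xyz":[0,0,2.1],"angular":[0,0,0]},{"jaw":-1,"xyz":[0,0,3],"angular":[0,0,0]},{"jaw":-1,"xyz":[0,0,3],"angular":[0,0,0]}]' | grep -E 'eef|force'; python3 -m creep '[{"jaw":-1,"xyz":[0,0,0.7],"angular":[0,0,0]},{"jaw":-1,"xyz":[0,0,1.4],"angular":[0,0,0]},{"jaw":-1,"xyz":[0,0,2.1],"angular":[0,0,0]},{"jaw":-1,"xyz":[0,0,3],"angular":[0,0,0]},{"jaw":-1,"xyz":[0,0,3],"angular":[0,0,0]}]' | grep -E 'eef|force'; python3 -m creep '[{"jaw":-1,"xyz":[0,0,0.7],"angular":[0,0,0]},{"jaw":-1,"xyz":[0,0,1.4],"angular":[0,0,0]},{"jaw":-1,"xyz":[0,0,1.4],"angular":[0,0,0]}]' | grep -E 'eef|force'
```

```text
eef_pos: [579.8, 203.8, 71.0]
force: [1.7, 0.1, -3.2]
gripper_force: 59.2
eef_pos: [579.8, 203.8, 67.9]
force: [1.2, 0.7, -2.5]
gripper_force: 59.2
eef_pos: [579.8, 203.8, 66.6]
force: [1.2, 0.4, -2.5]
gripper_force: 59.3
```

```bash
python3 -m creep '[{"jaw":-1,"xyz":[0,0,0.5],"angular":[0,0,0]},{"jaw":-1,"xyz":[0,0,0.9],"angular":[0,0,0]},{"jaw":-1,"xyz":[0,0,0.9],"angular":[0,0,0]}]' | grep -E 'eef|force'; python3 -m creep '[{"jaw":-1,"xyz":[0,0,0.5],"angular":[0,0,0]},{"jaw":-1,"xyz":[0,0,0.8],"angular":[0,0,0]},{"jaw":-1,"xyz":[0,0,0.8],"angular":[0,0,0]}]' | grep -E 'eef|force'
python3 - <<'E'
from m import *
im,P=cloud('scene'); m=biggest(box(P,480,700,90,320,33,44)); print(rect(P[m]),np.median(P[m][:,2]))
save(cv2.resize(im[190:300,250:390],(700,550),interpolation=cv2.INTER_CUBIC),'near4.png')
E
```

```text
eef_pos: [579.8, 203.8, 65.8]
force: [1.4, 1.2, -2.8]
gripper_force: 59.4
eef_pos: [579.8, 203.8, 65.2]
force: [1.3, 0.8, 1.7]
gripper_force: 60.0
(array([582.1, 203.4]), array([ 75.1, 119.9]), 'long-axis yaw -1.193') 36.173227251216986
```

View pics/near4.png

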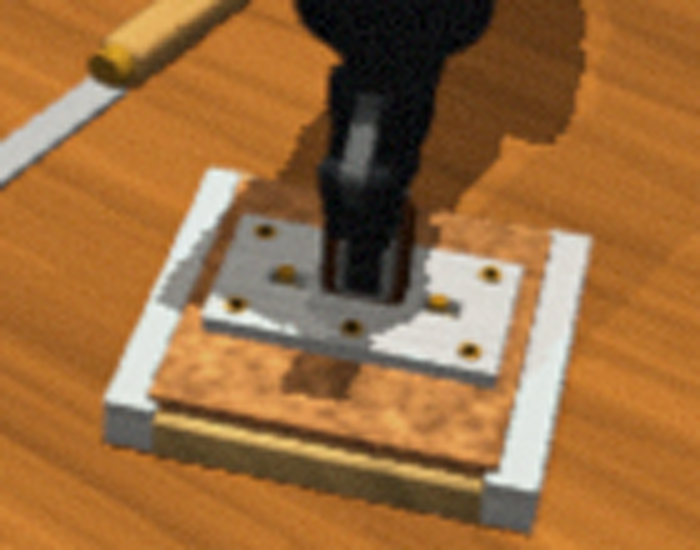

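Both pins show through the slots at crop (285,272) and (438,303), and the plate is down on the cork with about 5 N. I'll hold briefly, release and retreat.

```bash
python3 -m creep '[{"jaw":-1,"xyz":[0,0,0],"angular":[0,0,0]},{"jaw":-1,"xyz":[0,0,0],"angular":[0,0,0]},{"jaw":-1,"xyz":[0,0,0],"angular":[0,0,0]},{"jaw":0.3,"xyz":[0,0,0],"angular":[0,0,0]},{"jaw":0.6,"xyz":[0,0,0],"angular":[0,0,0]},{"jaw":0.6,"xyz":[0,0,0],"angular":[0,0,0]},{"jaw":0.6,"xyz":[0,0,0],"angular":[0,0,0]},{"jaw":0.6,"xyz":[0,0,-10],"angular":[0,0,0]},{"jaw":0.6,"xyz":[0,0,-40],"angular":[0,0,0]},{"jaw":0.6,"xyz":[0,0,-90],"angular":[0,0,0]},{"jaw":0.6,"xyz":[0,0,-130],"angular":[0,0,0]},{"jaw":0.6,"xyz":[0,0,-130],"angular":[0,0,0]}]'
python3 - <<'E'
from m import *
im,P=cloud('scene'); m=biggest(box(P,480,700,90,320,33,46)); print(rect(P[m]),np.median(P[m][:,2]))
im2,_=cloud('top')
save(np.hstack([cv2.resize(im[150:300,250:400],(400,400),interpolation=cv2.INTER_CUBIC),cv2.resize(im2[140:250,180:290],(400,400),interpolation=cv2.INTER_CUBIC)]),'near5.png')
E
```

```text
clock: 15.95
eef_pos: [582.1, 204.3, 199.2]
tool_rot: [3.134, 0.0, 1.954]
force: [1.0, 0.0, -0.2]
width: 68.6
gripper_force: 0.0
(array([582.3, 203.2]), array([ 74. , 119.9]), 'long-axis yaw -1.189') 36.21953604908151
```

View pics/near5.png

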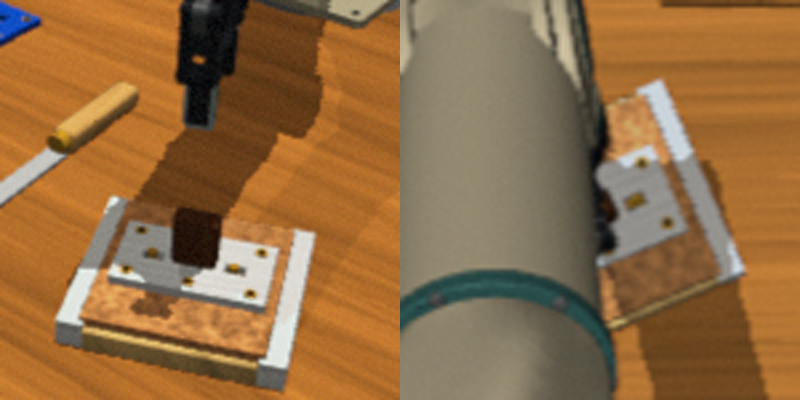

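The template lies flat on the jig with the pins in both slots (crop 152,253 and 235,268), and the gripper is clear above it. I'll hand the job in.

```bash
python3 -c "
from cell import ctrl
print(ctrl.finish_job())"
```

```text
the job is handed in; nothing more can be done
None
```

The template is down flat on the larger jig with both pins through its slots, released with the gripper clear, and handed in at about 16 s; the hand-in call returned no verdict.

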